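# Mount a sample jar on the bench mixer and screw its cap shut

### The arm

A 6-joint arm with a two-finger parallel gripper is mounted at the origin on the work surface. World frame = base frame: x ahead of the robot, y to its left, z up, the work surface at z = 0. Lengths are in m, angles in rad, forces in N, time in s.
With the tool pointing down it reaches from about 0.35 to 0.85 m from the base axis. Payload 8.1 kg.
Tool frame: the origin (TCP) lies midway between the tips of the shut fingers; the grasp point (between the pads) lies 19 mm behind it; z points along the fingers, y is the line along which they close (so a half turn about z gives the same grasp; the last joint's range is limited). The gripper opens to 93 mm and grips with 3 to 60 N. Pads are 15 mm wide; open, the fingers measure 128 mm over their backs; the gripper's body (75 mm by 188 mm) begins 65 mm behind the grasp point.
Start: joints at [-1.376, 0.13, 1.488, -0, 1.523, -0.085], TCP at [0.166, -0.577, 0.219] pointing down, gripper open.
Joint ranges: [-2.96, 2.96], [-0.89, 2.26], [0.02, 2.5], [-1.34, 4.48], [0, 2.73], [-2.66, 2.66]. Speed limits (rad/s): [2.39, 2.39, 2.79, 3.14, 3.14, 3.14].

### API

Orientations are given as a 3x3 rotation matrix whose columns are the frame's x, y, z axes.
In Python, from bench import arm gives the robot as it stands.
- The arm moves only by the tool send_rows, never from a script. Its argument "plan" is a list of rows, each an object of numbers: "dx", "dy", "dz": the shift along the tool's x, y, z in m; "twist": the turn about the tool's z in degrees. In form: [{"dx": .., "dy": .., "dz": .., "twist": ..}, ...]. A call has 1 to 12 rows; each row is the pose to reach, as a shift and turn from the pose commanded when the call began, along the tool's axes at that moment; what a row does not reach only later rows make up. A row lasts 1/12 s, in which the tool goes at most 41.7 mm and 7.16 degrees, less where a joint would pass 70% of its speed; a pose out of reach is approached as far as the arm can. A call with a gripper value outside its range is refused whole. "claw" is the finger opening in m, from 0 to 0.093, set as the call begins (left out, the last holds). The fingers move at their own pace and stop on an object; the grip force is fixed at half the most. Time passes only in rows, so rows that repeat a pose let the fingers close. It gives the time, the measured TCP pose, the force, the opening and the grip force at its end, in the units of the state.
- arm.sense(): the state, without advancing time (a new reading comes with each control period).
- arm.grab_frame(name): name is "scene" or "top" or "wrist"; returns (picture, depth): 400x640x3 uint8, blue, green, red; 400x640 float32, m along the optical axis (not along the pixel's ray), 0 where there is no reading.
- arm.camera_info(name): a dict with "fx", "fy", "cx", "cy" (pixels), "world_to_cam" (4x4, takes a point from world to camera coordinates). Camera axes: x right, y up, looking along -z (the intrinsics and any distortion apply to the point x, -y, -z); pixel columns grow to the right and rows downward; lengths in m; the calibration is good to about 2 mm. A picture is of the moment at which its call begins: read the wrist's pose just before it. camera_info takes no time and is no camera call; for the wrist camera it gives the pose at the moment of the call.
- arm.job_done(): hands the job in; it is judged then, once.
The state is a dict: "time": time; "joint_positions": joint angles; "joint_vel": joint speeds; "joint_efforts": joint torques, N m; "position": TCP position; "ee_rot": TCP orientation; "ft_force": force on the tool from outside, world axes, zero at the start; "moment": the same for the moment, N m; "width": finger opening in m; "gripper_force": force on a finger pad.
Only numpy, scipy, OpenCV 4.12 (cv2) and the standard library are available. Lean on these libraries where they do the work, as an engineer would, in place of code of your own. Each camera call takes 0.05 s, during which the arm holds its last target. There are 200 camera calls.

### The job

Get the blue-capped sample jar ready for mixing: keeping it upright, set it down gently on the bench mixer's platform so that the two pegs go into the holes in its foot and it sits fully down. Only then screw its loose blue cap clockwise, as far as it goes, and leave the jar seated and closed. Do not disturb the other things on the bench.

Things in the scene. Friction and masses are not known exactly. Their poses are not given: they have to be found in the camera images.
- jar: White rectangular jar with blue screw cap, loose, 0.3-0.6 kg. Origin: centre of underside, z up. Body 64 mm (x) by 92 mm (y), 80 mm high; on it, centred, a cap disc 60 mm across (84-101 mm up) and its grip bar (101-119 mm up). Foot: two holes 16 mm wide and deep, 28 mm either side of centre along y, so it fits either way round (half a turn apart). Red mark on the shoulder at its +y end.
- cap (a joint): Angle of the blue cap on the jar: 0 is fully shut (hard stop), growing counterclockwise seen from above as it unscrews, up to 2.8; starts between 1.7 and 2.6. Captive: it neither comes off nor rises or falls (part-turn locking thread). Stiff, about 0.1 N m of friction; stays where left. Without the pegs the jar would turn along.
- cap_bar (a point): Centre of the grip bar on top of the blue cap, 110 mm above the jar's underside, on the jar's vertical axis. Bar 60 mm long along this point's y, 14 mm thick along its x, 18 mm high; red mark on its top at the +y end. When the cap is shut the bar lies along the jar's long side, its red mark next to the red mark on the shoulder.
- seat (a point): Centre of the top of the mixer's dark platform (110 mm in x, 130 mm in y), 70 mm above the bench; z up. Two yellow pegs, 11 mm across, 12 mm high, conical tips, stand 28 mm either side along y. A seated jar has its origin here and its long side along y.
- white_jar: Bystander: the same kind of jar with a white cap, same outer size, loose. Origin at the centre of its underside.
- cup_a: Bystander: clear plastic cup, 68 mm across, 75 mm high, loose. Origin at the centre of its underside.
- cup_b: Bystander: another such cup.
- vial_a: Bystander: small white bottle, 40 mm across, 75 mm high, loose. Origin at the centre of its underside.
- vial_b: Bystander: another such small bottle.
- spoon: Bystander: metal spoon 170 mm long, lying on the bench, loose.
- mixer: Fixed bench mixer: white housing 200 mm (x) by 180 mm (y), 58 mm high, with the dark platform and pegs on top. Origin: centre of its underside; the platform's centre (point seat) lies 30 mm from it towards its +x.

How it is judged:
By the outcome, as a careful person would: the job done as asked, in the order asked, and still so for the second after the job is handed in, with the robot touching nothing.
It also fails if it takes over 67 s, if anything falls off the work surface, if the arm or the gripper's body presses on something with over 40 N, if the wrist force passes 120 N, or if a joint passes its speed limit or range.

## Working session

There is one attempt and no reset: what is moved stays moved. The work goes in short steps, Python scripts to look and compute and a tool call to move; the robot and the scene stay as the last step left them, time stands still between calls to the robot, and variables do not carry over. Pictures are saved under pics/ and viewed, at most 10 in all, crops included, and the job is handed in when it is done.

Besides the shell and the picture viewer there is one more tool, called as a command line: name --argument value ..., lists and objects as JSON in quotes. send_rows: Moves the arm, as the interface text tells. Its arguments: {"type":"object","properties":{"plan":{"type":"array","items":{"type":"object","properties":{"dx":{"type":"number"},"dy":{"type":"number"},"dz":{"type":"number"},"twist":{"type":"number"}}}},"claw":{"type":"number"}},"required":["plan"]}

```bash
mkdir -p pics
python3 - <<'E'
from bench import arm
import cv2,numpy as np
for n in("scene","top"):
    p,d=arm.grab_frame(n); cv2.imwrite(f"pics/{n}0.png",p); np.save(f"pics/{n}0.npy",d)
    c=arm.camera_info(n); print(n,{k:np.round(v,4).tolist() for k,v in c.items() if not isinstance(v,str)})
s=arm.sense(); print({k:np.round(v,3).tolist() for k,v in s.items()})
E
```

```text
scene {'fx': 376.2586, 'fy': 376.2586, 'cx': 324.0112, 'cy': 196.0295, 'world_to_cam': [[-0.5016, 0.8651, -0.0091, 0.297], [-0.5498, -0.3106, 0.7754, 0.2155], [0.668, 0.3939, 0.6314, -1.5835], [0.0, 0.0, 0.0, 1.0]]}
top {'fx': 458.4075, 'fy': 458.4075, 'cx': 318.7207, 'cy': 203.3165, 'world_to_cam': [[-0.022, -0.9996, -0.0162, -0.009], [0.9989, -0.0227, 0.0418, -0.5325], [-0.0421, -0.0153, 0.999, -1.4082], [0.0, 0.0, 0.0, 1.0]]}
{'time': 0.1, 'joint_positions': [-1.376, 0.131, 1.489, -0.0, 1.523, -0.085], 'joint_vel': [-0.0, -0.002, -0.002, -0.001, 0.001, -0.001], 'joint_efforts': [0.001, -56.134, -49.309, 0.077, 0.029, -0.0], 'position': [0.166, -0.576, 0.218], 'ee_rot': [[0.961, 0.276, -0.0], [0.276, -0.961, 0.002], [0.0, -0.002, -1.0]], 'ft_force': [-1.003, -0.964, 0.773], 'moment': [0.046, 0.01, -0.02], 'gripper_force': 0.0, 'width': 0.093}
```

View pics/scene0.png

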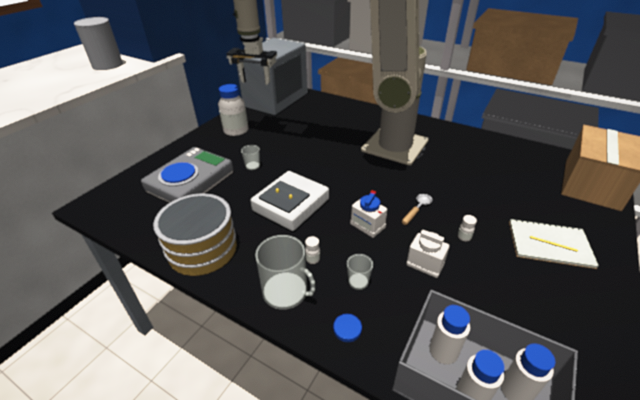

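View pics/top0.png

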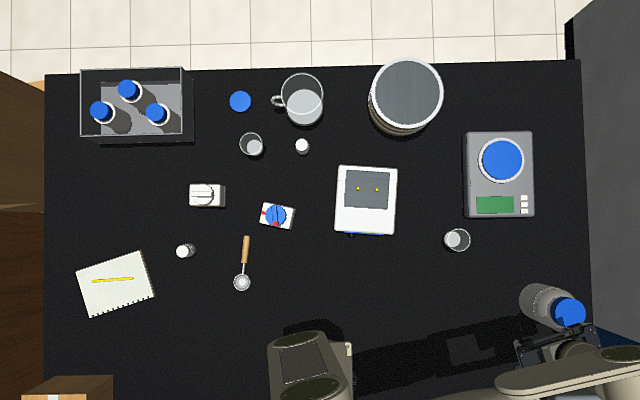

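The scene picture shows the blue-capped jar at (370,212), left of the mixer at (290,198). In the top view the jar is at (277,215) with red marks near (264,211) and (268,226). The pegs are at (358,188) and (376,188).

```bash
cat > h.py <<'E'
import numpy as np,cv2
from bench import arm
def cast(c,u,v,z):
    M=np.array(c["world_to_cam"]);R=M[:3,:3];o=-R.T@M[:3,3]
    d=R.T@np.array([(u-c["cx"])/c["fx"],-(v-c["cy"])/c["fy"],-1.])
    return o+d*(z-o[2])/d[2]
def blobs(m,mn=2):
    n,l,s,ce=cv2.connectedComponentsWithStats(m.astype(np.uint8))
    return [(s[i,4],ce[i],l==i) for i in range(1,n) if s[i,4]>=mn]
def masks(p):
    h=cv2.cvtColor(p,cv2.COLOR_BGR2HSV).astype(int);H,S,V=h[...,0],h[...,1],h[...,2]
    return dict(red=((H<8)|(H>172))&(S>130)&(V>70),blue=(H>100)&(H<125)&(S>140)&(V>60),yellow=(H>20)&(H<35)&(S>130)&(V>90),white=(S<50)&(V>150))
E
python3 - <<'E'
from h import *
p=cv2.imread("pics/top0.png");c=arm.camera_info("top");D=np.load("pics/top0.npy")
m=masks(p)
roi=np.zeros(p.shape[:2],bool);roi[160:250,240:410]=1
for k,z in (("yellow",.08),("red",.1),("blue",.1),("white",.06)):
    for a,ce,l in blobs(m[k]&roi,3):
        print(k,a,ce.round(1),cast(c,*ce,z).round(4))
# jar footprint: all jar colours; use depth to get height map
v,u=np.mgrid[0:400,0:640]
M=np.array(c["world_to_cam"]);Pc=np.stack([(u-c["cx"])/c["fx"]*D,-(v-c["cy"])/c["fy"]*D,-D],-1)
W=(Pc-M[:3,3])@M[:3,:3]
for nm,(a,b,e,f),zs in(("jar",(195,240,250,305),[(.07,.09),(.095,.107),(.112,.13)]),("mix",(160,240,330,400),[(.05,.063),(.066,.074)])):
    for lo,hi in zs:
        w=W[a:b,e:f].reshape(-1,3);w=w[(w[:,2]>lo)&(w[:,2]<hi)]
        if len(w)>5:
            r=cv2.minAreaRect(w[:,:2].astype(np.float32)*1000);print(nm,lo,len(w),w[:,2].mean().round(4),r)
cv2.imwrite("pics/crop1.png",cv2.resize(p[155:255,240:410],None,fx=4.5,fy=4.5,interpolation=cv2.INTER_CUBIC))
E
```

```text
yellow 9 [357.3 188.1] [ 0.5715 -0.1367  0.08  ]
yellow 10 [376.3 189.3] [ 0.5667 -0.1923  0.08  ]
red 12 [262.2 211.9] [0.5071 0.1424 0.1   ]
red 18 [274.8 223.3] [0.4732 0.1063 0.1   ]
blue 302 [275.4 214.3] [0.4994 0.1042 0.1   ]
blue 41 [364. 233.] [ 0.4397 -0.1512  0.1   ]
white 2272 [364.7 206.7] [ 0.5169 -0.1586  0.06  ]
white 58 [265.9 206.1] [0.5253 0.1367 0.06  ]
white 151 [287.  217.3] [0.4904 0.0741 0.06  ]
white 59 [263.1 219.5] [0.4853 0.1459 0.06  ]
jar 0.07 323 0.079 ((496.5652160644531, 105.83766174316406), (92.2524185180664, 63.93428421020508), 76.4623794555664)
jar 0.095 226 0.1011 ((497.3012390136719, 105.53944396972656), (58.851078033447266, 57.88052749633789), 88.70628356933594)
jar 0.112 105 0.1183 ((497.0491943359375, 105.88776397705078), (58.373924255371094, 14.325557708740234), 3.6374223232269287)
mix 0.05 2232 0.0575 ((537.9949340820312, -161.20462036132812), (179.33106994628906, 202.40798950195312), 84.7011947631836)
mix 0.066 1327 0.07 ((537.8698120117188, -158.87396240234375), (134.05938720703125, 174.11827087402344), 84.14112854003906)
```

View pics/crop1.png

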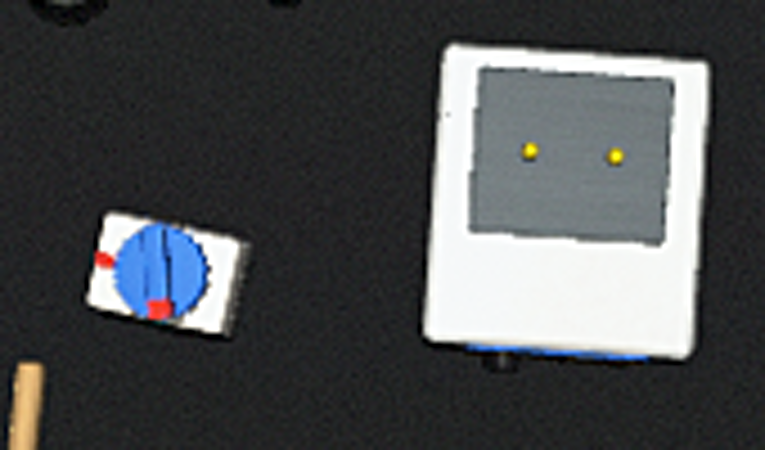

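The crop agrees with the depth fits: the jar's shoulder mark is at its left end, the bar's red mark points to image bottom, and the pegs are on the dark platform. The fitted sizes also match the ones given (92x64, bar 58x14, pegs 56 mm apart, shoulder z 79 mm).

Resulting poses:
- **Jar:** (0.497, 0.106), long axis at 76.5°.
- **Bar:** mark at 183.6°, so the cap is at about 107°.
- **Seat:** (0.5685, -0.164), y-axis at 85°.

Next I move above the jar.

```bash
cat > go.py <<'E'
import sys;from h import *
# go.py x y z xangle_deg : shift in tool axes from measured pose
x,y,z,a=map(float,sys.argv[1:5]);s=arm.sense();R=np.array(s["ee_rot"])
d=R.T@(np.array([x,y,z])-s["position"])
cur=np.degrees(np.arctan2(R[1,0],R[0,0]));t=-((a-cur+180)%360-180)
print("shift",d.round(4),"twist",round(t,2),"now",np.round(s["position"],4),round(cur,2),"t",s["time"],"F",np.round(s["ft_force"],1),"w",s["width"],s["gripper_force"],"tilt",R[:,2].round(4))
E
python3 go.py .497 .106 .2 76.5
```

```text
shift [ 0.5069 -0.5641  0.0187] twist -60.47 now [ 0.1656 -0.5762  0.2177] 16.03 t 0.1 F [-1.  -1.   0.8] w 0.09306558909591625 0.0 tilt [-3.0e-04  1.7e-03 -1.0e+00]
```

send_rows --plan '[{"dx": 0.027, "dy": -0.03, "dz": 0.0, "twist": -5}, {"dx": 0.054, "dy": -0.06, "dz": 0.0, "twist": -10}, {"dx": 0.081, "dy": -0.09, "dz": 0.0, "twist": -15}, {"dx": 0.108, "dy": -0.12, "dz": 0.0, "twist": -20}, {"dx": 0.135, "dy": -0.15, "dz": 0.0, "twist": -25}, {"dx": 0.162, "dy": -0.18, "dz": 0.0, "twist": -30}, {"dx": 0.189, "dy": -0.21, "dz": 0.0, "twist": -35}, {"dx": 0.216, "dy": -0.24, "dz": 0.0, "twist": -40}, {"dx": 0.243, "dy": -0.27, "dz": 0.0, "twist": -45}, {"dx": 0.27, "dy": -0.3, "dz": 0.0, "twist": -50}, {"dx": 0.297, "dy": -0.33, "dz": 0.0, "twist": -55}, {"dx": 0.324, "dy": -0.36, "dz": 0.0, "twist": -60}]' --claw 0.093

```text
time: 1.1
position: [0.3779, -0.1392, 0.2185]
ee_rot: [[0.238, 0.971, 0.0], [0.971, -0.238, -0.0], [-0.0, 0.0, -1.0]]
ft_force: [0.5, -0.8, 0.6]
width: 0.0929
gripper_force: 0.0
```

```bash
python3 go.py .497 .106 .2 76.5
```

```text
shift [0.2665 0.0574 0.0185] twist -0.24 now [ 0.3779 -0.1392  0.2185] 76.26 t 1.1 F [ 0.5 -0.8  0.6] w 0.09289311285231495 0.0 tilt [ 3.e-04 -1.e-04 -1.e+00]
```

send_rows --plan '[{"dx": 0.035, "dy": 0.007, "dz": 0.002}, {"dx": 0.07, "dy": 0.014, "dz": 0.005}, {"dx": 0.105, "dy": 0.021, "dz": 0.007}, {"dx": 0.14, "dy": 0.028, "dz": 0.01}, {"dx": 0.175, "dy": 0.036, "dz": 0.012}, {"dx": 0.21, "dy": 0.044, "dz": 0.015}, {"dx": 0.24, "dy": 0.052, "dz": 0.017}, {"dx": 0.2665, "dy": 0.0574, "dz": 0.0185}, {"dx": 0.2665, "dy": 0.0574, "dz": 0.0185}, {"dx": 0.2665, "dy": 0.0574, "dz": 0.0185}]'

```text
invalid input at $.plan[0]: expected keys dx, dy, dz, twist
```

```bash
python3 - <<'E'
from h import *
p,D=arm.grab_frame("wrist");c=arm.camera_info("wrist");cv2.imwrite("pics/w1.png",p)
m=masks(p)
for k,z in(("red",.119),("red",.08)):
    for a,ce,l in blobs(m[k],15): print(k,a,ce.round(1),cast(c,*ce,z).round(4))
v,u=np.mgrid[0:400,0:640];M=np.array(c["world_to_cam"])
W=(np.stack([(u-c["cx"])/c["fx"]*D,-(v-c["cy"])/c["fy"]*D,-D],-1)-M[:3,3])@M[:3,:3]
near=(np.hypot(W[...,0]-.497,W[...,1]-.106)<.07)&(D>0)
for lo,hi in((.07,.09),(.095,.107),(.112,.125)):
    w=W[near&(W[...,2]>lo)&(W[...,2]<hi)]
    if len(w)>5: print(lo,len(w),w[:,2].mean().round(4),cv2.minAreaRect((w[:,:2]*1000).astype(np.float32)))
E
python3 go.py .497 .106 .041 76.5
```

```text
shift [0.2581 0.0594 0.1787] twist 0.47 now [ 0.3806 -0.1327  0.2185] 76.97 t 1.15 F [ 1.6  4.5 -0.8] w 0.09301697041503229 0.0 tilt [ 0.0019  0.0039 -1.    ]
```

View pics/w1.png

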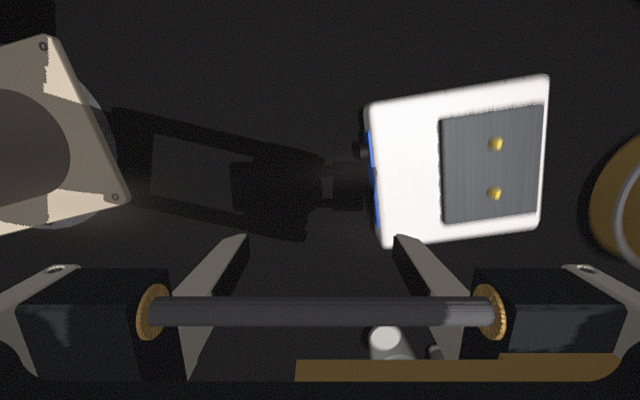

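The wrist view shows the mixer at right, with pegs at (494,143) and (494,193), and the fingers at the bottom. The move was refused because every row needs all four keys, so I'm resending it.

send_rows --plan '[{"dx": 0.035, "dy": 0.008, "dz": 0.002, "twist": 0}, {"dx": 0.07, "dy": 0.016, "dz": 0.005, "twist": 0}, {"dx": 0.105, "dy": 0.024, "dz": 0.007, "twist": 0}, {"dx": 0.14, "dy": 0.032, "dz": 0.01, "twist": 0}, {"dx": 0.175, "dy": 0.04, "dz": 0.012, "twist": 0}, {"dx": 0.21, "dy": 0.048, "dz": 0.015, "twist": 0}, {"dx": 0.24, "dy": 0.055, "dz": 0.017, "twist": 0}, {"dx": 0.258, "dy": 0.059, "dz": 0.0185, "twist": 0}, {"dx": 0.258, "dy": 0.059, "dz": 0.0185, "twist": 0}, {"dx": 0.258, "dy": 0.059, "dz": 0.0185, "twist": 0}]'

```text
time: 1.98
position: [0.4968, 0.0953, 0.1994]
ee_rot: [[0.24, 0.971, -0.002], [0.971, -0.24, -0.0], [-0.001, -0.002, -1.0]]
ft_force: [-0.9, -1.2, -0.2]
width: 0.0929
gripper_force: 0.0
```

```bash
cat > look.py <<'E'
from h import *
import sys
x0,y0,z0=map(float,sys.argv[2:5])
cam=sys.argv[1];p,D=arm.grab_frame(cam);c=arm.camera_info(cam);cv2.imwrite("pics/%s_%d.png"%(cam,arm.sense()["time"]*100),p)
m=masks(p)
v,u=np.mgrid[0:400,0:640];M=np.array(c["world_to_cam"])
W=(np.stack([(u-c["cx"])/c["fx"]*D,-(v-c["cy"])/c["fy"]*D,-D],-1)-M[:3,3])@M[:3,:3]
near=(np.hypot(W[...,0]-x0,W[...,1]-y0)<.07)&(D>0)
for k in("red","yellow"):
    for a,ce,l in blobs(m[k]&near,4): print(k,a,ce.round(1),np.median(W[l],0).round(4))
for lo,hi in((.07,.09),(.095,.107),(.112,.125)):
    w=W[near&(W[...,2]>lo+z0)&(W[...,2]<hi+z0)]
    if len(w)>5: print(lo,len(w),w[:,2].mean().round(4),cv2.minAreaRect((w[:,:2]*1000).astype(np.float32)))
E
python3 look.py wrist .497 .106 0; python3 go.py .497 .106 .041 76.5
```

```text
red 89 [320.2 148.2] [0.5085 0.1433 0.0815]
red 186 [295.3 203.3] [0.4755 0.104  0.1203]
0.07 2098 0.0801 ((499.0483093261719, 105.44694519042969), (92.32192993164062, 63.96929168701172), 76.03762817382812)
0.095 1885 0.1015 ((500.0538635253906, 105.84159851074219), (59.468204498291016, 61.52195358276367), 11.096122741699219)
0.112 1051 0.1193 ((499.3630065917969, 105.43035125732422), (59.35749053955078, 14.777948379516602), 3.5318007469177246)
shift [ 0.0114 -0.0023  0.1586] twist -0.44 now [0.4967 0.0945 0.1996] 76.06 t 2.0333 F [ 1.  -0.5  0.3] w 0.09302693311332247 0.0 tilt [-1.4e-03 -6.0e-04 -1.0e+00]
```

send_rows --plan '[{"dx": 0.006, "dy": -0.001, "dz": 0.0, "twist": 0}, {"dx": 0.011, "dy": -0.0014, "dz": 0.02, "twist": 0}, {"dx": 0.011, "dy": -0.0014, "dz": 0.045, "twist": 0}, {"dx": 0.011, "dy": -0.0014, "dz": 0.045, "twist": 0}, {"dx": 0.011, "dy": -0.0014, "dz": 0.045, "twist": 0}, {"dx": 0.011, "dy": -0.0014, "dz": 0.045, "twist": 0}]'

```text
time: 2.53
position: [0.4988, 0.1054, 0.1563]
ee_rot: [[0.242, 0.97, 0.001], [0.97, -0.242, 0.0], [0.0, 0.001, -1.0]]
ft_force: [-0.1, 0.0, 0.5]
width: 0.0928
gripper_force: 0.0
```

```bash
python3 go.py .498 .1055 .041 76.2
```

```text
shift [-1.000e-04 -9.000e-04  1.153e-01] twist -0.23 now [0.4988 0.1054 0.1563] 75.97 t 2.5333 F [-0.1  0.   0.5] w 0.09283853048060574 0.0 tilt [ 8.e-04  0.e+00 -1.e+00]
```

send_rows --plan '[{"dx": 0, "dy": 0, "dz": 0.02, "twist": 0}, {"dx": 0, "dy": 0, "dz": 0.045, "twist": 0}, {"dx": 0, "dy": 0, "dz": 0.07, "twist": 0}, {"dx": 0, "dy": 0, "dz": 0.09, "twist": 0}, {"dx": 0, "dy": 0, "dz": 0.105, "twist": 0}, {"dx": 0, "dy": 0, "dz": 0.114, "twist": 0}, {"dx": 0, "dy": 0, "dz": 0.114, "twist": 0}, {"dx": 0, "dy": 0, "dz": 0.114, "twist": 0}]'

```text
time: 3.2
position: [0.4993, 0.1059, 0.0423]
ee_rot: [[0.242, 0.97, 0.001], [0.97, -0.242, 0.0], [0.0, 0.001, -1.0]]
ft_force: [0.3, 0.8, 0.3]
width: 0.093
gripper_force: 0.0
```

send_rows --plan '[{"dx": 0, "dy": 0, "dz": 0, "twist": 0}, {"dx": 0, "dy": 0, "dz": 0, "twist": 0}, {"dx": 0, "dy": 0, "dz": 0, "twist": 0}, {"dx": 0, "dy": 0, "dz": 0, "twist": 0}, {"dx": 0, "dy": 0, "dz": 0, "twist": 0}, {"dx": 0, "dy": 0, "dz": 0, "twist": 0}, {"dx": 0, "dy": 0, "dz": 0, "twist": 0}, {"dx": 0, "dy": 0, "dz": 0, "twist": 0}]' --claw 0.05

```text
time: 3.87
position: [0.4989, 0.106, 0.0416]
ee_rot: [[0.241, 0.97, 0.001], [0.97, -0.241, 0.0], [0.0, 0.001, -1.0]]
ft_force: [-0.1, -0.5, 4.5]
width: 0.0643
gripper_force: 30.0
```

```bash
python3 go.py .5685 -.164 .2 84.9
```

```text
shift [-0.2452  0.1328 -0.1583] twist -8.87 now [0.4989 0.106  0.0416] 76.03 t 3.8667 F [-0.1 -0.5  4.5] w 0.06433025487040805 29.99080002307892 tilt [ 7.e-04  0.e+00 -1.e+00]
```

send_rows --plan '[{"dx": 0, "dy": 0, "dz": -0.008, "twist": 0}, {"dx": 0, "dy": 0, "dz": -0.022, "twist": 0}, {"dx": 0, "dy": 0, "dz": -0.04, "twist": 0}, {"dx": 0, "dy": 0, "dz": -0.06, "twist": 0}, {"dx": 0, "dy": 0, "dz": -0.08, "twist": 0}, {"dx": 0, "dy": 0, "dz": -0.1, "twist": 0}, {"dx": 0, "dy": 0, "dz": -0.115, "twist": 0}, {"dx": 0, "dy": 0, "dz": -0.125, "twist": 0}, {"dx": 0, "dy": 0, "dz": -0.13, "twist": 0}, {"dx": 0, "dy": 0, "dz": -0.13, "twist": 0}, {"dx": 0, "dy": 0, "dz": -0.13, "twist": 0}]'

```text
time: 4.78
position: [0.498, 0.1059, 0.1702]
ee_rot: [[0.241, 0.97, -0.001], [0.97, -0.241, -0.0], [-0.0, -0.001, -1.0]]
ft_force: [-0.0, 0.2, -3.9]
width: 0.064
gripper_force: 30.0
```

```bash
python3 look.py top .497 .106 .13; python3 go.py .5685 -.164 .17 84.9
```

```text
0.07 39 0.207 ((500.412841796875, 60.08944320678711), (37.77534484863281, 10.235923767089844), 4.115255355834961)
shift [-0.2448  0.1339 -0.0004] twist -8.87 now [0.4977 0.1059 0.1697] 76.03 t 4.8333 F [ 0.3  0.8 -4.6] w 0.06393432551861991 29.987488389015198 tilt [-2.2e-03 -2.0e-04 -1.0e+00]
```

send_rows --plan '[{"dx": -0.006, "dy": 0.004, "dz": 0, "twist": -0.5}, {"dx": -0.02, "dy": 0.015, "dz": 0, "twist": -1.3}, {"dx": -0.04, "dy": 0.03, "dz": 0, "twist": -2.5}, {"dx": -0.062, "dy": 0.047, "dz": 0, "twist": -4}, {"dx": -0.084, "dy": 0.064, "dz": 0, "twist": -5.5}, {"dx": -0.106, "dy": 0.081, "dz": 0, "twist": -7}, {"dx": -0.125, "dy": 0.095, "dz": 0, "twist": -8}, {"dx": -0.138, "dy": 0.104, "dz": 0, "twist": -8.6}, {"dx": -0.144, "dy": 0.1087, "dz": 0, "twist": -8.9}, {"dx": -0.144, "dy": 0.1087, "dz": 0, "twist": -8.9}, {"dx": -0.144, "dy": 0.1087, "dz": 0, "twist": -8.9}, {"dx": -0.144, "dy": 0.1087, "dz": 0, "twist": -8.9}]'

```text
time: 5.83
position: [0.5688, -0.0591, 0.1707]
ee_rot: [[0.088, 0.996, -0.001], [0.996, -0.088, 0.001], [0.001, -0.001, -1.0]]
ft_force: [-0.2, -0.6, -4.5]
width: 0.0639
gripper_force: 30.0
```

```bash
python3 go.py .5685 -.164 .17 84.9; python3 look.py wrist .5685 -.164 5
python3 - <<'E'
import glob,os,cv2
from h import *
f=max(glob.glob("pics/wrist_*.png"),key=os.path.getmtime);p=cv2.imread(f);c=arm.camera_info("wrist")
print(f)
for a,ce,l in blobs(masks(p)["yellow"],8):print(a,ce.round(1),cast(c,*ce,.078).round(4))
E
```

```text
shift [-0.1045  0.009   0.0006] twist 0.06 now [ 0.5688 -0.0591  0.1707] 84.96 t 5.8333 F [-0.2 -0.6 -4.5] w 0.06388296081983805 29.987684190273285 tilt [-1.e-03  6.e-04 -1.e+00]
pics/wrist_588.png
```

View pics/wrist_588.png

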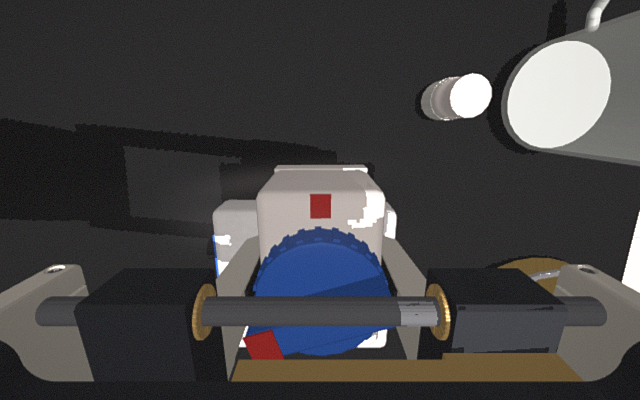

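The wrist view shows the jar held square, with its shoulder mark at (320,205). It hides the pegs. I carry on to above the seat.

send_rows --plan '[{"dx": -0.006, "dy": 0.0, "dz": 0, "twist": 0}, {"dx": -0.02, "dy": 0.002, "dz": 0, "twist": 0}, {"dx": -0.04, "dy": 0.004, "dz": 0, "twist": 0}, {"dx": -0.062, "dy": 0.006, "dz": 0, "twist": 0}, {"dx": -0.082, "dy": 0.008, "dz": 0, "twist": 0}, {"dx": -0.096, "dy": 0.009, "dz": 0, "twist": 0}, {"dx": -0.1045, "dy": 0.009, "dz": 0, "twist": 0}, {"dx": -0.1045, "dy": 0.009, "dz": 0, "twist": 0}, {"dx": -0.1045, "dy": 0.009, "dz": 0, "twist": 0}, {"dx": -0.1045, "dy": 0.009, "dz": 0, "twist": 0}]'

```text
time: 6.72
position: [0.569, -0.1641, 0.1711]
ee_rot: [[0.088, 0.996, -0.0], [0.996, -0.088, 0.001], [0.001, -0.0, -1.0]]
ft_force: [-0.9, 0.2, -4.0]
width: 0.0635
gripper_force: 30.0
```

```bash
python3 - <<'E'
from h import *
p=cv2.imread("pics/scene0.png");c=arm.camera_info("scene");m=masks(p)["yellow"];r=np.zeros_like(m);r[180:210,260:305]=1
for a,ce,l in blobs(m&r,3):print("sc",a,ce.round(1),cast(c,*ce,.077).round(4))
p=cv2.imread("pics/top0.png");c=arm.camera_info("top");m=masks(p)["yellow"];r=np.zeros_like(m);r[170:210,340:400]=1
for a,ce,l in blobs(m&r,3):print("top",a,ce.round(2),cast(c,*ce,.079).round(4))
# jar in the air: top view shoulder ends + scene for uprightness
E
python3 go.py .5685 -.164 .13 84.9
```

```text
sc 9 [277. 190.] [ 0.5713 -0.1886  0.077 ]
sc 10 [290.  196.2] [ 0.577  -0.1336  0.077 ]
top 9 [357.33 188.11] [ 0.5716 -0.1367  0.079 ]
top 10 [376.3 189.3] [ 0.5668 -0.1924  0.079 ]
shift [ 0.0001 -0.0005  0.0411] twist 0.05 now [ 0.569  -0.1641  0.1711] 84.95 t 6.7167 F [-0.9  0.2 -4. ] w 0.06353379342051084 29.98751610517502 tilt [-2.e-04  6.e-04 -1.e+00]
```

send_rows --plan '[{"dx": 0, "dy": 0.001, "dz": 0.01, "twist": 0}, {"dx": 0, "dy": 0.001, "dz": 0.025, "twist": 0}, {"dx": 0, "dy": 0.001, "dz": 0.036, "twist": 0}, {"dx": 0, "dy": 0.001, "dz": 0.042, "twist": 0}, {"dx": 0, "dy": 0.001, "dz": 0.045, "twist": 0}, {"dx": 0, "dy": 0.001, "dz": 0.045, "twist": 0}, {"dx": 0, "dy": 0.001, "dz": 0.045, "twist": 0}]'

```text
time: 7.3
position: [0.5701, -0.1649, 0.1263]
ee_rot: [[0.088, 0.996, 0.0], [0.996, -0.088, -0.0], [-0.0, 0.0, -1.0]]
ft_force: [0.1, -0.2, -4.5]
width: 0.0638
gripper_force: 30.0
```

send_rows --plan '[{"dx": 0, "dy": 0, "dz": 0.001, "twist": 0}, {"dx": 0, "dy": 0, "dz": 0.002, "twist": 0}, {"dx": 0, "dy": 0, "dz": 0.003, "twist": 0}, {"dx": 0, "dy": 0, "dz": 0.004, "twist": 0}, {"dx": 0, "dy": 0, "dz": 0.005, "twist": 0}, {"dx": 0, "dy": 0, "dz": 0.006, "twist": 0}, {"dx": 0, "dy": 0, "dz": 0.006, "twist": 0}]'

```text
time: 7.88
position: [0.5698, -0.165, 0.1198]
ee_rot: [[0.088, 0.996, -0.0], [0.996, -0.088, 0.0], [0.0, -0.0, -1.0]]
ft_force: [0.2, -0.6, -4.3]
width: 0.0641
gripper_force: 30.0
```

send_rows --plan '[{"dx": 0, "dy": 0, "dz": 0.001, "twist": 0}, {"dx": 0, "dy": 0, "dz": 0.002, "twist": 0}, {"dx": 0, "dy": 0, "dz": 0.003, "twist": 0}, {"dx": 0, "dy": 0, "dz": 0.004, "twist": 0}, {"dx": 0, "dy": 0, "dz": 0.005, "twist": 0}, {"dx": 0, "dy": 0, "dz": 0.006, "twist": 0}, {"dx": 0, "dy": 0, "dz": 0.006, "twist": 0}, {"dx": 0, "dy": 0, "dz": 0.006, "twist": 0}]'

```text
time: 8.55
position: [0.5699, -0.165, 0.1141]
ee_rot: [[0.088, 0.996, -0.0], [0.996, -0.088, 0.0], [0.0, -0.0, -1.0]]
ft_force: [0.6, -1.6, -4.5]
width: 0.0635
gripper_force: 30.0
```

send_rows --plan '[{"dx": 0, "dy": 0, "dz": 0.0005, "twist": 0}, {"dx": 0, "dy": 0, "dz": 0.001, "twist": 0}, {"dx": 0, "dy": 0, "dz": 0.0015, "twist": 0}, {"dx": 0, "dy": 0, "dz": 0.002, "twist": 0}, {"dx": 0, "dy": 0, "dz": 0.002, "twist": 0}, {"dx": 0, "dy": 0, "dz": 0.002, "twist": 0}]'

```text
time: 9.05
position: [0.57, -0.165, 0.1121]
ee_rot: [[0.088, 0.996, -0.0], [0.996, -0.088, 0.0], [0.0, -0.0, -1.0]]
ft_force: [-0.5, -0.6, -4.2]
width: 0.0639
gripper_force: 30.0
```

send_rows --plan '[{"dx": 0, "dy": 0, "dz": 0.0003, "twist": 0}, {"dx": 0, "dy": 0, "dz": 0.0006, "twist": 0}, {"dx": 0, "dy": 0, "dz": 0.0009, "twist": 0}, {"dx": 0, "dy": 0, "dz": 0.0012, "twist": 0}, {"dx": 0, "dy": 0, "dz": 0.0012, "twist": 0}, {"dx": 0, "dy": 0, "dz": 0.0012, "twist": 0}]'

```text
time: 9.55
position: [0.5701, -0.1651, 0.1117]
ee_rot: [[0.088, 0.996, 0.0], [0.996, -0.088, -0.0], [-0.0, 0.0, -1.0]]
ft_force: [-4.8, 0.9, 6.3]
width: 0.0641
gripper_force: 30.0
```

The jar touches down at 0.1117 m; I predicted 0.1116 for fully seated. I release and rise.

send_rows --plan '[{"dx": 0, "dy": 0, "dz": 0, "twist": 0}, {"dx": 0, "dy": 0, "dz": 0, "twist": 0}, {"dx": 0, "dy": 0, "dz": 0, "twist": 0}, {"dx": 0, "dy": 0, "dz": 0, "twist": 0}, {"dx": 0, "dy": 0, "dz": 0, "twist": 0}, {"dx": 0, "dy": 0, "dz": 0, "twist": 0}]' --claw 0.093

```text
time: 10.05
position: [0.5701, -0.165, 0.1109]
ee_rot: [[0.088, 0.996, 0.0], [0.996, -0.088, -0.0], [0.0, 0.0, -1.0]]
ft_force: [0.2, 0.0, 0.5]
width: 0.0925
gripper_force: 0.0
```

send_rows --plan '[{"dx": 0, "dy": 0, "dz": -0.01, "twist": 0}, {"dx": 0, "dy": 0, "dz": -0.03, "twist": 0}, {"dx": 0, "dy": 0, "dz": -0.06, "twist": 0}, {"dx": 0, "dy": 0, "dz": -0.09, "twist": 0}, {"dx": 0, "dy": 0, "dz": -0.12, "twist": 0}, {"dx": 0, "dy": 0, "dz": -0.14, "twist": 0}, {"dx": 0, "dy": 0, "dz": -0.15, "twist": 0}, {"dx": 0, "dy": 0, "dz": -0.15, "twist": 0}, {"dx": 0, "dy": 0, "dz": -0.15, "twist": 0}]'

```text
time: 10.8
position: [0.57, -0.165, 0.2608]
ee_rot: [[0.088, 0.996, 0.0], [0.996, -0.088, -0.0], [-0.0, 0.0, -1.0]]
ft_force: [0.0, 0.3, -0.8]
width: 0.0929
gripper_force: 0.0
```

```bash
python3 look.py wrist .5695 -.1645 .07; python3 go.py .5695 -.1645 .2 190
```

```text
red 98 [320. 160.] [ 0.5724 -0.1253  0.1499]
red 184 [295.4 217.5] [ 0.5465 -0.1692  0.1887]
0.07 2131 0.1486 ((569.3497314453125, -163.73109436035156), (90.84195709228516, 64.06322479248047), 85.13621520996094)
0.095 1939 0.17 ((570.3976440429688, -164.09957885742188), (59.32740020751953, 62.2064323425293), 21.530113220214844)
0.112 1065 0.1877 ((569.6209716796875, -164.277587890625), (59.406795501708984, 14.696672439575195), 12.51712703704834)
shift [0.0003 0.0002 0.0594] twist -105.07 now [ 0.5694 -0.1648  0.2594] 84.93 t 10.85 F [ 0.2  0.1 -0.8] w 0.09291578764532214 0.0 tilt [-1.9e-03  7.0e-04 -1.0e+00]
```

The jar is seated: its shoulder, disc and bar all sit 68.5–70 mm above their bench heights, and its long axis is at 85.1°. The bar is at 12.5° with its mark at 192.5°. I turn the tool to it.

send_rows --plan '[{"dx": 0, "dy": 0, "dz": 0.003, "twist": -6}, {"dx": 0, "dy": 0, "dz": 0.006, "twist": -12}, {"dx": 0, "dy": 0, "dz": 0.009, "twist": -19}, {"dx": 0, "dy": 0, "dz": 0.012, "twist": -26}, {"dx": 0, "dy": 0, "dz": 0.015, "twist": -33}, {"dx": 0, "dy": 0, "dz": 0.018, "twist": -40}, {"dx": 0, "dy": 0, "dz": 0.021, "twist": -47}, {"dx": 0, "dy": 0, "dz": 0.024, "twist": -54}, {"dx": 0, "dy": 0, "dz": 0.027, "twist": -61}, {"dx": 0, "dy": 0, "dz": 0.03, "twist": -68}, {"dx": 0, "dy": 0, "dz": 0.03, "twist": -75}, {"dx": 0, "dy": 0, "dz": 0.03, "twist": -82}]' --claw 0.045

```text
time: 11.85
position: [0.5686, -0.1645, 0.2276]
ee_rot: [[-0.975, 0.22, -0.005], [0.22, 0.975, 0.002], [0.005, 0.001, -1.0]]
ft_force: [-0.1, -0.5, -0.2]
width: 0.0449
gripper_force: 0.0
```

send_rows --plan '[{"dx": 0, "dy": 0, "dz": 0, "twist": -7}, {"dx": 0, "dy": 0, "dz": 0, "twist": -14}, {"dx": 0, "dy": 0, "dz": 0, "twist": -20}, {"dx": 0, "dy": 0, "dz": 0, "twist": -25.6}, {"dx": 0, "dy": 0, "dz": 0, "twist": -25.6}, {"dx": 0, "dy": 0, "dz": 0, "twist": -25.6}, {"dx": 0, "dy": 0, "dz": 0, "twist": -25.6}]'

```text
time: 12.43
position: [0.5694, -0.1648, 0.2295]
ee_rot: [[-0.977, -0.214, -0.002], [-0.214, 0.977, 0.001], [0.002, 0.001, -1.0]]
ft_force: [-0.3, -0.4, -0.0]
width: 0.0447
gripper_force: 0.0
```

```bash
python3 go.py .5697 -.1645 .1745 192.5
```

```text
shift [-0.0005  0.0001  0.055 ] twist -0.16 now [ 0.5694 -0.1648  0.2295] -167.66 t 12.4333 F [-0.3 -0.4 -0. ] w 0.044722863703857085 0.0 tilt [-2.e-03  8.e-04 -1.e+00]
```

send_rows --plan '[{"dx": 0, "dy": 0, "dz": 0.01, "twist": 0}, {"dx": 0, "dy": 0, "dz": 0.025, "twist": 0}, {"dx": 0, "dy": 0, "dz": 0.039, "twist": 0}, {"dx": 0, "dy": 0, "dz": 0.048, "twist": 0}, {"dx": 0, "dy": 0, "dz": 0.053, "twist": 0}, {"dx": 0, "dy": 0, "dz": 0.055, "twist": 0}, {"dx": 0, "dy": 0, "dz": 0.055, "twist": 0}, {"dx": 0, "dy": 0, "dz": 0.055, "twist": 0}]'

```text
time: 13.1
position: [0.5703, -0.1651, 0.1766]
ee_rot: [[-0.976, -0.217, 0.001], [-0.217, 0.976, -0.0], [-0.001, -0.001, -1.0]]
ft_force: [0.3, -0.6, 0.3]
width: 0.0447
gripper_force: 0.0
```

send_rows --plan '[{"dx": 0, "dy": 0, "dz": 0, "twist": 0}, {"dx": 0, "dy": 0, "dz": 0, "twist": 0}, {"dx": 0, "dy": 0, "dz": 0, "twist": 0}, {"dx": 0, "dy": 0, "dz": 0, "twist": 0}, {"dx": 0, "dy": 0, "dz": 0, "twist": 0}, {"dx": 0, "dy": 0, "dz": 0, "twist": 0}, {"dx": 0, "dy": 0, "dz": 0, "twist": 0}]' --claw 0.0

```text
time: 13.68
position: [0.57, -0.1647, 0.176]
ee_rot: [[-0.976, -0.217, -0.0], [-0.217, 0.976, 0.001], [-0.0, 0.001, -1.0]]
ft_force: [-0.9, 2.9, 1.2]
width: 0.0135
gripper_force: 30.0
```

send_rows --plan '[{"dx": 0, "dy": 0, "dz": 0, "twist": 3}, {"dx": 0, "dy": 0, "dz": 0, "twist": 7}, {"dx": 0, "dy": 0, "dz": 0, "twist": 12}, {"dx": 0, "dy": 0, "dz": 0, "twist": 17}, {"dx": 0, "dy": 0, "dz": 0, "twist": 22}, {"dx": 0, "dy": 0, "dz": 0, "twist": 27}, {"dx": 0, "dy": 0, "dz": 0, "twist": 32}, {"dx": 0, "dy": 0, "dz": 0, "twist": 37}, {"dx": 0, "dy": 0, "dz": 0, "twist": 42}, {"dx": 0, "dy": 0, "dz": 0, "twist": 47}, {"dx": 0, "dy": 0, "dz": 0, "twist": 50}, {"dx": 0, "dy": 0, "dz": 0, "twist": 50}]'

```text
time: 14.68
position: [0.5702, -0.165, 0.176]
ee_rot: [[-0.792, 0.61, 0.0], [0.61, 0.792, -0.0], [-0.0, 0.0, -1.0]]
ft_force: [0.8, 1.3, -0.2]
width: 0.014
gripper_force: 30.0
```

```bash
python3 go.py .57 -.165 .176 85; python3 -c "
from h import *;print(np.round(arm.sense()['moment'],3))"
```

```text
shift [ 0.0001 -0.0001 -0.    ] twist 57.4 now [ 0.5702 -0.165   0.176 ] 142.4 t 14.6833 F [ 0.8  1.3 -0.2] w 0.013954212670009066 29.995802342891693 tilt [ 4.e-04 -1.e-04 -1.e+00]
[ 0.118 -0.28   0.003]
```

send_rows --plan '[{"dx": 0, "dy": 0, "dz": 0, "twist": 3}, {"dx": 0, "dy": 0, "dz": 0, "twist": 8}, {"dx": 0, "dy": 0, "dz": 0, "twist": 13}, {"dx": 0, "dy": 0, "dz": 0, "twist": 18}, {"dx": 0, "dy": 0, "dz": 0, "twist": 23}, {"dx": 0, "dy": 0, "dz": 0, "twist": 28}, {"dx": 0, "dy": 0, "dz": 0, "twist": 33}, {"dx": 0, "dy": 0, "dz": 0, "twist": 38}, {"dx": 0, "dy": 0, "dz": 0, "twist": 43}, {"dx": 0, "dy": 0, "dz": 0, "twist": 47}, {"dx": 0, "dy": 0, "dz": 0, "twist": 50}, {"dx": 0, "dy": 0, "dz": 0, "twist": 50}]'

```text
time: 15.68
position: [0.5702, -0.1649, 0.176]
ee_rot: [[-0.044, 0.999, 0.0], [0.999, 0.044, 0.0], [0.0, 0.0, -1.0]]
ft_force: [1.0, 1.2, -1.0]
width: 0.0135
gripper_force: 30.0
```

send_rows --plan '[{"dx": 0, "dy": 0, "dz": 0, "twist": 1.5}, {"dx": 0, "dy": 0, "dz": 0, "twist": 3}, {"dx": 0, "dy": 0, "dz": 0, "twist": 4.5}, {"dx": 0, "dy": 0, "dz": 0, "twist": 6}, {"dx": 0, "dy": 0, "dz": 0, "twist": 7}, {"dx": 0, "dy": 0, "dz": 0, "twist": 7}]'

```text
time: 16.18
position: [0.5701, -0.1649, 0.176]
ee_rot: [[0.076, 0.997, 0.0], [0.997, -0.076, 0.0], [0.0, 0.0, -1.0]]
ft_force: [1.5, 0.8, -0.4]
width: 0.0139
gripper_force: 30.0
```

```bash
python3 go.py .57 -.165 .176 85; python3 -c "
from h import *;print(np.round(arm.sense()['moment'],3))"; python3 look.py wrist .5695 -.1645 .07
```

```text
shift [-0.0001 -0.0001  0.    ] twist 0.62 now [ 0.5701 -0.1649  0.176 ] 85.62 t 16.1833 F [ 1.5  0.8 -0.4] w 0.013905601227897215 30.0038480758667 tilt [ 4.e-04  1.e-04 -1.e+00]
[ 0.214 -0.342  0.076]
red 180 [325.  180.3] [ 0.5764 -0.1276  0.1513]
red 480 [320.5 219.5] [ 0.572  -0.1419  0.19  ]
0.07 3173 0.15 ((570.5223999023438, -164.2176971435547), (90.04496765136719, 64.18556213378906), 81.61486053466797)
0.095 2189 0.1711 ((570.2745971679688, -162.57196044921875), (58.93410873413086, 57.56277847290039), 38.99904251098633)
0.112 2525 0.1894 ((567.6844482421875, -163.3628692626953), (58.36526107788086, 39.655372619628906), 63.17448425292969)
```

The jar has turned 3.5° clockwise within the peg play, so the cap isn't at its stop yet. I keep turning.

send_rows --plan '[{"dx": 0, "dy": 0, "dz": 0, "twist": 1}, {"dx": 0, "dy": 0, "dz": 0, "twist": 2}, {"dx": 0, "dy": 0, "dz": 0, "twist": 3}, {"dx": 0, "dy": 0, "dz": 0, "twist": 4}, {"dx": 0, "dy": 0, "dz": 0, "twist": 5}, {"dx": 0, "dy": 0, "dz": 0, "twist": 5}]'

```text
time: 16.73
position: [0.5701, -0.165, 0.176]
ee_rot: [[0.166, 0.986, 0.0], [0.986, -0.166, -0.0], [0.0, 0.0, -1.0]]
ft_force: [2.8, 1.0, 0.6]
width: 0.0141
gripper_force: 30.0
```

```bash
python3 go.py .57 -.165 .176 85; python3 -c "
from h import *;print(np.round(arm.sense()['moment'],3))"; python3 look.py wrist .5695 -.1645 .07|grep -v '^0.1'
```

```text
shift [-0.     -0.0001  0.    ] twist -4.55 now [ 0.5701 -0.165   0.176 ] 80.45 t 16.7333 F [2.8 1.  0.6] w 0.014100825985812516 30.036563873291016 tilt [ 4.e-04 -1.e-04 -1.e+00]
[ 0.214 -0.487  0.098]
red 141 [320.8 181.7] [ 0.5768 -0.1291  0.1513]
red 477 [320.5 219.5] [ 0.5741 -0.1423  0.1901]
0.07 3173 0.15 ((570.7893676757812, -164.2503204345703), (90.22760772705078, 64.095947265625), 81.58369445800781)
0.095 2188 0.1711 ((571.1154174804688, -162.90408325195312), (57.88058853149414, 58.76979446411133), 37.192710876464844)
```

send_rows --plan '[{"dx": 0, "dy": 0, "dz": 0, "twist": 1}, {"dx": 0, "dy": 0, "dz": 0, "twist": 2}, {"dx": 0, "dy": 0, "dz": 0, "twist": 3}, {"dx": 0, "dy": 0, "dz": 0, "twist": 3}, {"dx": 0, "dy": 0, "dz": 0, "twist": 3}]'

```text
time: 17.2
position: [0.5702, -0.165, 0.1761]
ee_rot: [[0.216, 0.976, 0.001], [0.976, -0.216, -0.0], [-0.0, 0.001, -1.0]]
ft_force: [3.8, 1.6, 0.7]
width: 0.0138
gripper_force: 30.6
```

```bash
python3 go.py .57 -.165 .176 85; python3 -c "
from h import *;print(np.round(arm.sense()['moment'],3))"; python3 look.py wrist .5695 -.1645 .07|grep -v '^0.1'
```

```text
shift [-0.     -0.0002  0.0001] twist -7.46 now [ 0.5702 -0.165   0.1761] 77.54 t 17.2 F [3.8 1.6 0.7] w 0.01384368333885256 30.577743351459503 tilt [ 5.e-04 -1.e-04 -1.e+00]
[ 0.186 -0.734  0.574]
red 104 [319.4 183.3] [ 0.5775 -0.1301  0.1514]
red 466 [319.2 219.4] [ 0.5746 -0.1423  0.1903]
0.07 3180 0.15 ((570.6908569335938, -164.39248657226562), (90.32964324951172, 63.972572326660156), 79.9592514038086)
0.095 2191 0.1712 ((569.449951171875, -161.02114868164062), (61.252655029296875, 53.32522964477539), 17.468326568603516)
```

The moment about z rose from 0.1 to 0.57 N m, so the cap is at its hard stop. I release and rise.

send_rows --plan '[{"dx": 0, "dy": 0, "dz": 0, "twist": 0}, {"dx": 0, "dy": 0, "dz": 0, "twist": 0}, {"dx": 0, "dy": 0, "dz": 0, "twist": 0}, {"dx": 0, "dy": 0, "dz": 0, "twist": 0}, {"dx": 0, "dy": 0, "dz": 0, "twist": 0}, {"dx": 0, "dy": 0, "dz": 0, "twist": 0}]' --claw 0.045

```text
time: 17.75
position: [0.5697, -0.1651, 0.1757]
ee_rot: [[0.216, 0.976, -0.001], [0.976, -0.216, 0.0], [-0.0, -0.001, -1.0]]
ft_force: [0.3, 0.4, 0.4]
width: 0.0443
gripper_force: 0.0
```

send_rows --plan '[{"dx": 0, "dy": 0, "dz": -0.01, "twist": 0}, {"dx": 0, "dy": 0, "dz": -0.03, "twist": 0}, {"dx": 0, "dy": 0, "dz": -0.055, "twist": 0}, {"dx": 0, "dy": 0, "dz": -0.075, "twist": 0}, {"dx": 0, "dy": 0, "dz": -0.085, "twist": 0}, {"dx": 0, "dy": 0, "dz": -0.085, "twist": 0}, {"dx": 0, "dy": 0, "dz": -0.085, "twist": 0}]' --claw 0.093

```text
time: 18.33
position: [0.5702, -0.1651, 0.2612]
ee_rot: [[0.216, 0.976, 0.001], [0.976, -0.216, -0.0], [-0.0, 0.001, -1.0]]
ft_force: [-0.6, -0.2, -0.6]
width: 0.0869
gripper_force: 0.0
```

```bash
python3 look.py wrist .5695 -.1645 .07; ls -t pics|head -1; python3 go.py .57 -.165 .176 85
```

```text
red 95 [319.2 160.4] [ 0.5768 -0.1262  0.1498]
red 195 [320.  185.1] [ 0.5744 -0.142   0.1886]
0.07 2091 0.1487 ((570.3069458007812, -164.50674438476562), (91.070068359375, 64.11772155761719), 80.26365661621094)
0.095 2085 0.1699 ((570.3872680664062, -164.25732421875), (60.547855377197266, 61.70524597167969), 80.17906951904297)
0.112 993 0.188 ((570.3134765625, -164.8841094970703), (60.10946273803711, 14.149974822998047), 80.0067367553711)
wrist_1838.png
shift [-0.      0.0005  0.0839] twist -7.47 now [ 0.5696 -0.1649  0.2599] 77.53 t 18.3833 F [-0.8  1.1 -0.4] w 0.09027264741841319 0.0 tilt [-1.1e-03  4.0e-04 -1.0e+00]
```

The jar is seated at unchanged heights. The bar (80.0°) lines up with the jar's long side (80.3°), and the red marks are side by side. The gripper is clear.

```bash
python3 -c "
from bench import arm;print(arm.job_done())"
```

```text
the job is handed in; nothing more can be done
None
```

The jar is seated on both mixer pegs with its blue cap screwed clockwise to the stop. It sits turned about 5° within the peg play; the arm stayed clear of the other items, and the job is handed in at about 18 s.

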